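# Snap the tool hanger home and tug-test it

### The job

The grey hanger on the white holder block is not clicked in: push its upright plate towards the block until the hanger snaps fully home. Then prove that it holds: hook behind the plate and pull it straight out, away from the block, with a steady 12 N or so for a full second (never over 20 N), and let go with the hanger still home. Leave the pot, dustpan, hand broom and pot grabber where they are.

Things in the scene. Friction and masses are not known exactly. Their poses are not given: they have to be found in the camera images.
- holder: White plastic holder screwed to the cart top; it does not move. Its block is 70 mm deep (x), 90 mm wide (y) and 93 mm high; round it lies a base plate 130 x 130 x 8 mm, reaching 55 mm in front of the block. Origin: on the cart top, below the middle of the block's front face. Its +x points into the block, -x out of the front face, along the hanger; +z up.
- upright_top (a point): Middle of the top edge of the hanger's upright plate. The hanger is a grey plastic hook: a level stem comes out of the block's front along the holder's x axis and ends in this plate, 8 mm thick (x), 50 mm wide (y), reaching from 50 to 112 mm above the cart top. With the hanger home the plate's middle stands 78 mm in front of the block's face.
- gap (a point): Point on the stem's axis, 37 mm in front of the block's face and 60 mm above the cart top; fixed to the holder. The stem is round, 14 mm thick (top at 67 mm), with a thin collar 30 mm across next to the block. Fingers can dip from above into the gap between block and plate, over the stem: 74 mm wide when the hanger is home (the collar takes 8 mm of it below 77 mm height).
- stem (a joint): How far the hanger stands out of its home place (m): 0 = home, collar against the block; positive = out, along the holder's -x; stops at 0 and 0.034. Starts 0.021 to 0.029 out; about 2 N of friction. Going in, the push rises to about 9 N on the snap's ramp, then it jumps home to a hard stop. Once snapped in it has 2 to 3 mm of play and comes out only at about 28 N.
- upright (a joint): How far the springy upright plate gives relative to the stem (m), along the holder's x axis, 2.5 N per mm: positive = pulled out, away from the block (12 N gives 0.0048), negative = pushed towards the block, 0 = unloaded. Stops at 0.012 either way.
- pot_mid (a point): Bystander: empty mustard-yellow ceramic pot, rim diameter 124 mm, 105 mm high; point on its axis at half its height.
- dustpan_mid (a point): Bystander: stainless steel dustpan, pan 200 x 210 mm with 50 mm high walls, handle reaching 225 mm along its +x; point at the middle of the pan, 20 mm up.
- broom_mid (a point): Bystander: grey plastic hand broom lying flat, 30 mm high, head 150 mm long along y, handle going on to 203 mm along +y; point at the middle of the head, 15 mm up.
- grabber_mid (a point): Bystander: spring-loaded pot grabber (steel tongs with rubber tips) lying flat, 290 mm long along its x, 82 mm wide at the tips, 16 mm high; point at its middle, 8 mm up.

How it is judged:
On the way, in this order (a step that is already met when the one before it is completed fails the run):
1. the hanger is pressed in until it has snapped home (less than 5 mm out) (value of joint stem below 0.005 m), for 0.2 s.
2. the upright plate is pulled outward with 8 to 18 N (it gives 3.2 to 7.2 mm) for 0.8 s while the hanger stays home (value of joint stem below 0.005 m and value of joint upright between 0.0032 and 0.0072 m), for 0.8 s.
At the end, for the whole second after the job is handed in: The hanger is home (less than 5 mm out), its plate unloaded (within 1 mm of rest), after having been pressed home and then pulled with 8 to 18 N for 0.8 s (value of joint stem below 0.005 m and value of joint upright between -0.001 and 0.001 m); the robot touches nothing.
It fails at once if the plate is pulled outward with more than 22 N (it gives over 8.8 mm) (value of joint upright above 0.0088 m).
It fails at once if a bystander (pot, dustpan, broom, grabber) is moved by more than 40 mm (distance of any of pot_mid, dustpan_mid, broom_mid, grabber_mid from where it was at the start of the episode above 0.04 m).
It also fails if it takes over 54 s, if anything falls off the work surface, if the arm or the gripper's body presses on something with over 40 N, if the wrist force passes 120 N, or if a joint passes its speed limit or range.

### The arm

A 6-joint arm with a two-finger parallel gripper is mounted at the origin on the work surface. World frame = base frame: x ahead of the robot, y to its left, z up, the work surface at z = 0. Lengths are in m, angles in rad, forces in N, time in s.
With the tool pointing down it reaches from about 0.35 to 0.975 m from the base axis. Payload 4.9 kg.
Tool frame: the origin (TCP) lies at the very end of the fingers, on their centre line; the grasp point (between the pads) lies 19 mm behind it; z points along the fingers, x is the direction in which the jaws open and shut, and the axes are right-handed (so a half turn about z gives the same grasp; the last joint's range is limited). The gripper opens to 85 mm and grips with 20 to 120 N. Pads are 22 mm wide; open, the fingers measure 114 mm over their backs; the gripper's body (76 mm by 85 mm) begins 54 mm behind the grasp point. The pads swing forward as they close: fully open they stand 13 mm farther back than shut.
Start: joints at [-1.334, 0.053, 1.613, -0, 1.476, -0.119], TCP at [0.218, -0.586, 0.231] pointing down, gripper open.
Joint ranges: [-3.01, 3.01], [-1.01, 2.22], [0.06, 2.58], [-1.02, 4.17], [0.09, 2.62], [-3.14, 3.14]. Speed limits (rad/s): [2.57, 2.57, 3.14, 3.14, 3.14, 3.14].

### API

Orientations are given as a rotation vector (axis times angle).
In Python, from station import ctrl gives the robot as it stands.
- The arm moves only by the shell command python3 -m handwheel 'ROWS' [OPENING] [FORCE]. ROWS is a JSON object of lists of equal length, an entry for each row: "offset": the shift along the world's x, y, z in units of 40 mm (1.0 is 40 mm), a list of three; "roll": the turn about the world's z in units of 6 degrees (1.0 is 6 degrees). A call has exactly 10 rows; each row is the pose to reach, as a shift and turn from the pose commanded when the call began; what a row does not reach only later rows make up. A row lasts 1/10 s, in which the tool goes at most 50 mm and 8.59 degrees, less where a joint would pass 70% of its speed; a pose out of reach is approached as far as the arm can. A call with a gripper value outside its range is refused whole. OPENING is the finger opening in mm, from 0 to 85.4, set as the call begins (- or left out, the last holds). The fingers move at their own pace and stop on an object; FORCE is the grip in N (left out, the last holds). Time passes only in rows, so rows that repeat a pose let the fingers close, or fill a call up. It gives the time, the measured TCP pose, the force and the opening at its end, in the units of the state.
- ctrl.get_obs(): the state, without advancing time (a new reading comes with each control period).
- ctrl.get_image(name): name is "scene" or "top" or "wrist"; returns a dict with "img" (384x512x3 uint8, red, green, blue), "fx", "fy", "cx", "cy" (pixels), "T" (4x4, takes a point from camera to world coordinates). Camera axes: x right, y down, z forward; pixel columns grow to the right and rows downward; lengths in m; the calibration is good to about 2 mm. A picture is of the moment at which its call begins. There is no depth.
- ctrl.finish_job(): hands the job in, once; it reports no verdict.
The state is a dict: "t": time; "q": joint angles; "dq": joint speeds; "effort": joint torques, N m; "tool_pos": TCP position; "tool_rot": TCP orientation; "contact_force": force on the tool from outside, world axes, zero at the start; "wrist_torque": the same for the moment, N m; "opening": finger opening in m.
Only numpy, scipy, OpenCV 4.12 (cv2) and the standard library are available. Lean on these libraries where they do the work, as an engineer would, in place of code of your own. Each camera call takes 0.05 s, during which the arm holds its last target.

## Working session

There is one attempt and no reset: what is moved stays moved. The work goes in short steps, Python scripts to look and compute and a shell command to move; the robot and the scene stay as the last step left them, time stands still between calls to the robot, and variables do not carry over. Pictures are saved under pics/ and viewed, and the job is handed in when it is done.

```bash
mkdir -p pics
cat > h.py <<'E'
from station import ctrl
import cv2,numpy as np
def snap(n,f):
    d=ctrl.get_image(n); cv2.imwrite('pics/'+f,cv2.cvtColor(d['img'],cv2.COLOR_RGB2BGR))
    np.savez('pics/'+f+'.npz',**d); return d
E
python3 - <<'E'
from h import *
for n in('scene','top','wrist'):
    d=snap(n,n+'0.png'); print(n,d['fx'],d['cx'],d['cy']); print(d['T'].round(3))
o=ctrl.get_obs(); print({k:np.round(v,3) for k,v in o.items()})
E
```

```text
scene 368.67570421259234 256.69530587522314 190.27203609591893
[[-0.417  0.582 -0.698  1.396]
 [ 0.909  0.265 -0.322  0.437]
 [-0.002 -0.769 -0.639  0.782]
 [ 0.     0.     0.     1.   ]]
top 401.61021031180485 252.4369646106321 197.0680692645932
[[ 0.009 -0.998  0.069  0.553]
 [-1.    -0.007  0.027  0.056]
 [-0.026 -0.069 -0.997  1.046]
 [ 0.     0.     0.     1.   ]]
wrist 285.96230248693763 259.2014514652035 189.77923364737364
[[ 0.348 -0.888 -0.3    0.294]
 [-0.938 -0.33  -0.11  -0.557]
 [-0.001  0.32  -0.948  0.374]
 [ 0.     0.     0.     1.   ]]
{'t': np.float64(0.15), 'q': array([-1.334,  0.053,  1.614,  0.   ,  1.476, -0.119]), 'dq': array([ 0.001, -0.002, -0.004,  0.001, -0.   ,  0.002]), 'effort': array([ 1.0000e-03, -3.9424e+01, -3.7072e+01, -0.0000e+00,  5.0000e-03,
        0.0000e+00]), 'tool_pos': array([ 0.218, -0.585,  0.23 ]), 'tool_rot': array([-2.579e+00,  1.793e+00,  2.000e-03]), 'contact_force': array([-0.179,  0.526,  0.642]), 'wrist_torque': array([0.021, 0.021, 0.002]), 'opening': np.float64(0.086)}
```

View pics/top0.png

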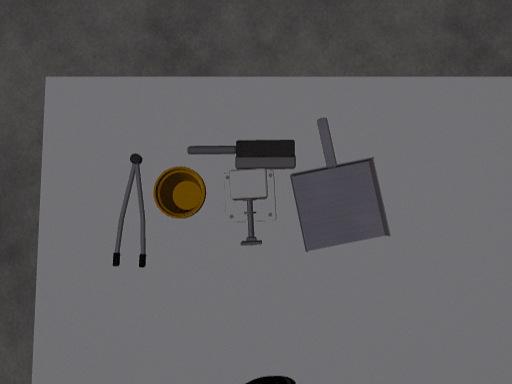

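View pics/scene0.png

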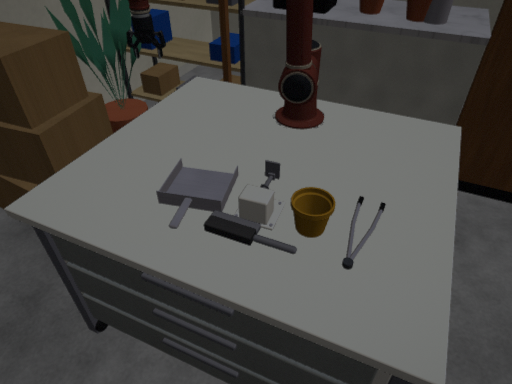

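The top view shows the block at about (248,184), the plate edge at about (251,242) on the robot's side, and the pot at (180,193). I'll zoom in next.

Run:
```python
import cv2,numpy as np
i=cv2.imread('pics/top0.png')[155:255,205:305]
i=cv2.convertScaleAbs(i,alpha=1.8)
i=cv2.resize(i,(600,600),interpolation=cv2.INTER_CUBIC)
j=cv2.imread('pics/scene0.png')[150:250,220:320]
j=cv2.resize(j,(600,600),interpolation=cv2.INTER_CUBIC)
cv2.imwrite('pics/ztop.png',i);cv2.imwrite('pics/zscene.png',j)
```

```text
(no output)
```

View pics/ztop.png

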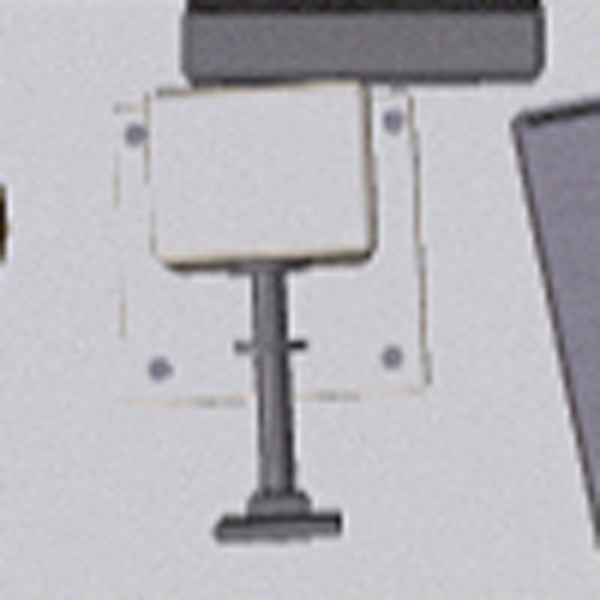

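View pics/zscene.png

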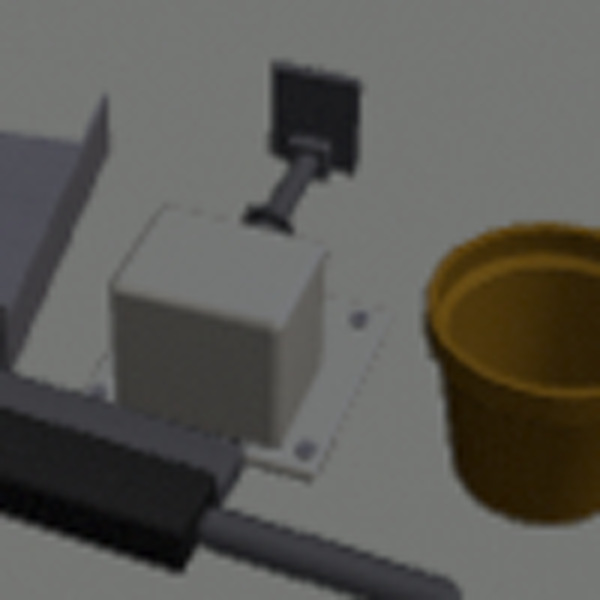

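```bash
cat >> h.py <<'E'
def bp(d,u,v,z):
    r=d['T'][:3,:3]@np.array([(u-d['cx'])/d['fx'],(v-d['cy'])/d['fy'],1]); c=d['T'][:3,3]
    return c+r*(z-c[2])/r[2]
E
python3 - <<'E'
from h import *
d=np.load('pics/top0.png.npz')
def z(X,Y,h): return bp(d,205+(X+.5)/6-.5,155+(Y+.5)/6-.5,h).round(4)
for n,X,Y,h in [('scrBL',135,134,.008),('scrBR',394,121,.008),('scrFL',160,369,.008),('scrFR',392,357,.008),
 ('blkFL',157,262,.093),('blkFR',374,255,.093),('blkBL',148,93,.093),('blkBR',367,82,.093),('plateL',217,520,.112),('plateR',341,515,.112),('plateLf',217,538,.112),('plateRf',341,534,.112),
 ('stemA',272,280,.067),('stemB',278,480,.067),('collar',270,346,.065)]: print(n,z(X,Y,h))
E
```

```text
scrBL [0.6771 0.1504 0.008 ]
scrBR [0.6835 0.0382 0.008 ]
scrFL [0.5754 0.1383 0.008 ]
scrFR [0.5814 0.0384 0.008 ]
blkFL [0.616  0.1333 0.093 ]
blkFR [0.6194 0.0472 0.093 ]
blkBL [0.6835 0.1377 0.093 ]
blkBR [0.6884 0.0505 0.093 ]
plateL [0.5151 0.1072 0.112 ]
plateR [0.5175 0.0594 0.112 ]
plateLf [0.5082 0.1072 0.112 ]
plateRf [0.5103 0.0594 0.112 ]
stemA [0.6107 0.0884 0.067 ]
stemB [0.5296 0.0852 0.067 ]
collar [0.5839 0.089  0.065 ]
```

Plan: with shut fingers (jaws along y), push the plate from outside. Then hop over it, dip into the gap and pull back. The holder's yaw is about +2.7°, the block face is at (0.617, 0.090), and the plate is at about (0.512, 0.083), so it stands roughly 27 mm out. First I'll approach from outside the plate.

```bash
python3 -m handwheel '{"offset":[[0.29,0.83,0],[0.58,1.66,0],[0.87,2.49,0],[1.16,3.32,0],[1.45,4.15,0],[1.74,4.98,0],[2.03,5.81,0],[2.32,6.64,0],[2.61,7.47,0],[2.9,8.3,0]],"roll":[-0.3,-0.6,-0.9,-1.2,-1.5,-1.8,-2.1,-2.4,-2.7,-2.95]}' 0 60
python3 -m handwheel '{"offset":[[0.29,0.83,0],[0.58,1.66,0],[0.87,2.49,0],[1.16,3.32,0],[1.45,4.15,0],[1.74,4.98,0],[2.03,5.81,0],[2.32,6.64,0],[2.61,7.47,0],[2.9,8.3,0]],"roll":[0,0,0,0,0,0,0,0,0,0]}'
```

```text
t: 1.15
tool_pos: [0.3338, -0.2524, 0.231]
tool_rot: [-2.271, 2.171, 0.0]
contact_force: [0.1, 0.7, 1.0]
opening: -0.0001
t: 2.15
tool_pos: [0.4498, 0.0797, 0.2311]
tool_rot: [2.273, -2.168, 0.0]
contact_force: [-0.4, 0.1, 0.2]
opening: -0.0001
```

```bash
python3 -m handwheel '{"offset":[[0,0,-0.5],[0,0,-1],[0,0,-1.5],[0,0,-2],[0,0,-2.5],[0,0,-3],[0,0,-3.4],[0,0,-3.6],[0,0.05,-3.6],[0,0.05,-3.6]],"roll":[0,0,0,0,0,0,0,0,0,0]}'
python3 - <<'E'
from h import *
d=snap('top','top1.png');e=snap('wrist','wrist1.png')
i=cv2.imread('pics/top1.png')[155:255,205:305]
cv2.imwrite('pics/z1.png',cv2.resize(cv2.convertScaleAbs(i,alpha=1.8),(500,500),interpolation=cv2.INTER_CUBIC))
E
```

```text
t: 3.15
tool_pos: [0.4501, 0.0803, 0.0879]
tool_rot: [-2.273, 2.168, -0.001]
contact_force: [0.2, 0.1, -0.1]
opening: 0.0004
```

View pics/z1.png

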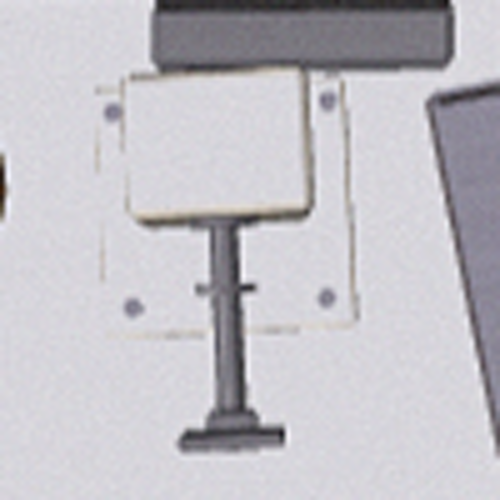

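View pics/wrist1.png

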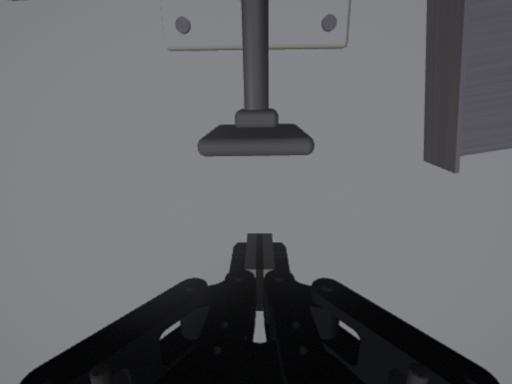

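The wrist view shows the shut fingers (260,250) square to the plate (256,140) and centred on it. Now I'll push.

```bash
python3 -m handwheel '{"offset":[[0.2,0.01,0],[0.4,0.02,0],[0.6,0.03,0],[0.8,0.04,0],[0.95,0.045,0],[1.05,0.05,0],[1.15,0.055,0],[1.2,0.055,0],[1.25,0.06,0],[1.25,0.06,0]],"roll":[0,0,0,0,0,0,0,0,0,0]}'
python3 -m handwheel '{"offset":[[0.05,0,0],[0.1,0,0],[0.15,0.01,0],[0.2,0.01,0],[0.25,0.01,0],[0.3,0.015,0],[0.35,0.015,0],[0.4,0.02,0],[0.4,0.02,0],[0.4,0.02,0]],"roll":[0,0,0,0,0,0,0,0,0,0]}'
```

```text
t: 4.25
tool_pos: [0.4995, 0.0826, 0.0871]
tool_rot: [2.273, -2.168, -0.001]
contact_force: [-2.7, -0.2, 0.9]
opening: 0.0003
t: 5.25
tool_pos: [0.5145, 0.0834, 0.0872]
tool_rot: [2.271, -2.167, -0.004]
contact_force: [-7.6, 0.7, 4.5]
opening: 0.0002
```

```bash
python3 -m handwheel '{"offset":[[0.03,0,0],[0.06,0,0],[0.09,0,0],[0.12,0,0],[0.15,0.01,0],[0.18,0.01,0],[0.2,0.01,0],[0.2,0.01,0],[0.2,0.01,0],[0.2,0.01,0]],"roll":[0,0,0,0,0,0,0,0,0,0]}'
python3 -c "
from h import *
d=snap('top','top2.png')
i=cv2.imread('pics/top2.png')[155:255,205:305]
cv2.imwrite('pics/z2.png',cv2.resize(cv2.convertScaleAbs(i,alpha=1.8),(500,500),interpolation=cv2.INTER_CUBIC))
print(ctrl.get_obs()['contact_force'])
"
```

```text
t: 6.25
tool_pos: [0.5239, 0.0838, 0.0873]
tool_rot: [-2.273, 2.169, -0.0]
contact_force: [-0.9, 1.8, 0.0]
opening: -0.0002
[-0.91319046  0.55121605 -0.19631092]
```

View pics/z2.png

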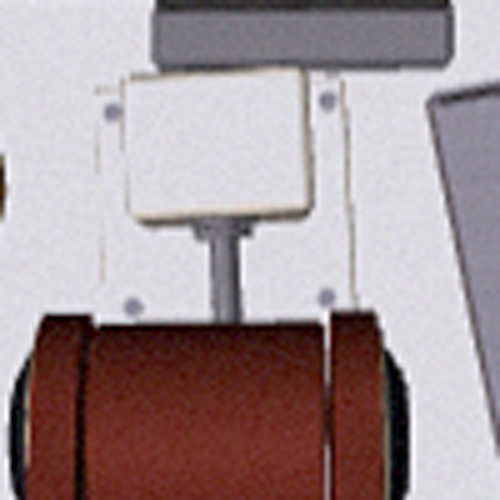

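The force has dropped and the collar (225,228) is up against the block, so it has snapped in. I'll press a little further to confirm the hard stop, then back off.

```bash
python3 -m handwheel '{"offset":[[0.03,0,0],[0.06,0,0],[0.09,0,0],[0.12,0.005,0],[0.15,0.005,0],[0.15,0.005,0],[0.15,0.005,0],[0.15,0.005,0],[0.15,0.005,0],[0.15,0.005,0]],"roll":[0,0,0,0,0,0,0,0,0,0]}'
python3 -m handwheel '{"offset":[[-0.15,-0.005,0],[-0.3,-0.01,0],[-0.5,-0.02,0],[-0.7,-0.03,0],[-0.7,-0.03,0.5],[-0.7,-0.03,1],[-0.7,-0.03,1.4],[-0.7,-0.03,1.4],[-0.7,-0.03,1.4],[-0.7,-0.03,1.4]],"roll":[0,0,0,0,0,0,0,0,0,0]}'
```

```text
t: 7.3
tool_pos: [0.5285, 0.084, 0.0874]
tool_rot: [2.271, -2.167, -0.004]
contact_force: [-8.1, 0.5, 5.9]
opening: 0.0002
t: 8.3
tool_pos: [0.5008, 0.0827, 0.142]
tool_rot: [2.272, -2.168, -0.002]
contact_force: [-0.1, -0.5, -0.8]
opening: 0.0001
```

```bash
python3 -m handwheel '{"offset":[[0.4,0.02,0],[0.8,0.04,0],[1.2,0.06,0],[1.6,0.08,0],[1.9,0.09,0],[1.9,0.09,0],[1.9,0.09,-0.5],[1.9,0.09,-1],[1.9,0.09,-1.37],[1.9,0.09,-1.37]],"roll":[0,0,0,0,0,0,0,0,0,0]}'
python3 -c "
from h import *
d=snap('wrist','w3.png');snap('scene','s3.png')
i=cv2.imread('pics/s3.png')[140:260,200:320]
cv2.imwrite('pics/z3.png',cv2.resize(i,(500,500),interpolation=cv2.INTER_CUBIC))
print(ctrl.get_obs()['contact_force'],ctrl.get_obs()['tool_pos'])
"
```

```text
t: 9.3
tool_pos: [0.575, 0.0863, 0.0853]
tool_rot: [2.27, -2.166, -0.007]
contact_force: [0.2, -0.5, -0.4]
opening: 0.0004
[0.07372154 0.07566801 0.16905105] [0.57734128 0.08638846 0.08837828]
```

View pics/w3.png

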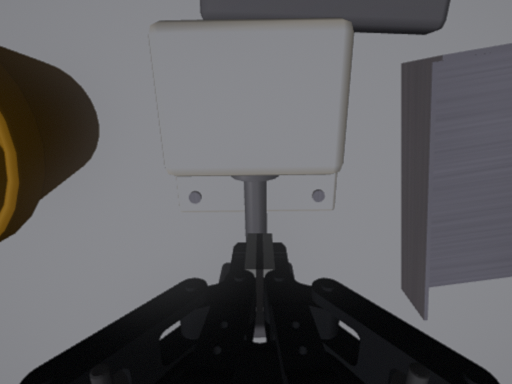

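View pics/z3.png

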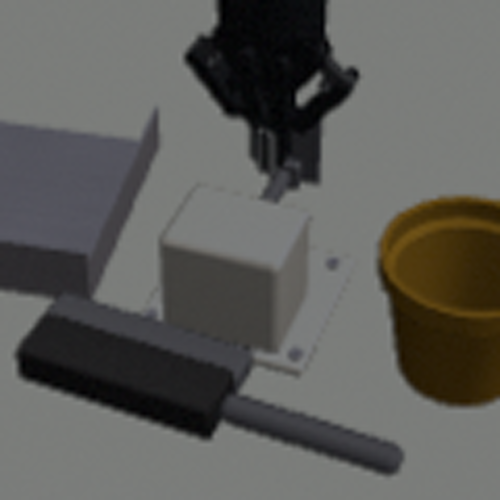

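The fingers (260,250) sit in the gap over the stem, and the plate is behind them. Now I'll ease back to find contact.

```bash
python3 -m handwheel '{"offset":[[-0.1,0,0],[-0.2,-0.01,0],[-0.3,-0.015,0],[-0.4,-0.02,0],[-0.45,-0.02,0],[-0.5,-0.025,0],[-0.53,-0.025,0],[-0.55,-0.025,0],[-0.55,-0.025,0],[-0.55,-0.025,0]],"roll":[0,0,0,0,0,0,0,0,0,0]}'
python3 -m handwheel '{"offset":[[-0.02,0,0],[-0.04,0,0],[-0.06,0,0],[-0.08,0,0],[-0.1,-0.005,0],[-0.1,-0.005,0],[-0.1,-0.005,0],[-0.1,-0.005,0],[-0.1,-0.005,0],[-0.1,-0.005,0]],"roll":[0,0,0,0,0,0,0,0,0,0]}'
```

```text
t: 10.4
tool_pos: [0.5558, 0.0854, 0.0885]
tool_rot: [-2.273, 2.169, -0.0]
contact_force: [-0.2, 1.0, 0.0]
opening: 0.0002
t: 11.4
tool_pos: [0.5518, 0.0852, 0.0885]
tool_rot: [-2.273, 2.169, -0.0]
contact_force: [3.6, 0.1, -2.5]
opening: -0.0002
```

```bash
python3 -m handwheel '{"offset":[[-0.02,0,0],[-0.04,0,0],[-0.05,0,0],[-0.05,0,0],[-0.05,0,0],[-0.05,0,0],[-0.05,0,0],[-0.05,0,0],[-0.05,0,0],[-0.05,0,0]],"roll":[0,0,0,0,0,0,0,0,0,0]}'
python3 -m handwheel '{"offset":[[-0.02,0,0],[-0.04,0,0],[-0.05,0,0],[-0.05,0,0],[-0.05,0,0],[-0.05,0,0],[-0.05,0,0],[-0.05,0,0],[-0.05,0,0],[-0.05,0,0]],"roll":[0,0,0,0,0,0,0,0,0,0]}'
```

```text
t: 12.4
tool_pos: [0.5503, 0.0852, 0.0885]
tool_rot: [-2.272, 2.168, -0.002]
contact_force: [6.8, 0.8, -3.7]
opening: 0.0003
t: 13.4
tool_pos: [0.549, 0.0851, 0.0886]
tool_rot: [-2.271, 2.167, -0.004]
contact_force: [9.0, 0.8, -5.9]
opening: -0.0002
```

```bash
python3 -m handwheel '{"offset":[[-0.02,0,0],[-0.04,0,0],[-0.04,0,0],[-0.04,0,0],[-0.04,0,0],[-0.04,0,0],[-0.04,0,0],[-0.04,0,0],[-0.04,0,0],[-0.04,0,0]],"roll":[0,0,0,0,0,0,0,0,0,0]}'
```

```text
t: 14.4
tool_pos: [0.548, 0.0851, 0.0886]
tool_rot: [-2.27, 2.166, -0.006]
contact_force: [9.9, 0.6, -7.8]
opening: 0.0004
```

```bash
python3 -m handwheel '{"offset":[[-0.02,0,0],[-0.03,0,0],[-0.03,0,0],[-0.03,0,0],[-0.03,0,0],[-0.03,0,0],[-0.03,0,0],[-0.03,0,0],[-0.03,0,0],[-0.03,0,0]],"roll":[0,0,0,0,0,0,0,0,0,0]}'
python3 -c "
from h import *
f=[]
for k in range(4):
    snap('top','t4.png'); o=ctrl.get_obs(); f.append(np.r_[o['contact_force'],o['tool_pos']])
print(np.mean(f,0).round(4),np.std(f,0).round(4))
i=cv2.imread('pics/t4.png')[155:255,205:305]
cv2.imwrite('pics/z4.png',cv2.resize(cv2.convertScaleAbs(i,alpha=1.8),(500,500),interpolation=cv2.INTER_CUBIC))
"
```

```text
t: 15.4
tool_pos: [0.5472, 0.085, 0.0886]
tool_rot: [-2.269, 2.166, -0.007]
contact_force: [13.2, 1.4, -8.9]
opening: 0.0
[12.475   0.4482 -9.0666  0.5472  0.085   0.0886] [0.3679 0.3335 0.304  0.     0.     0.    ]
```

View pics/z4.png

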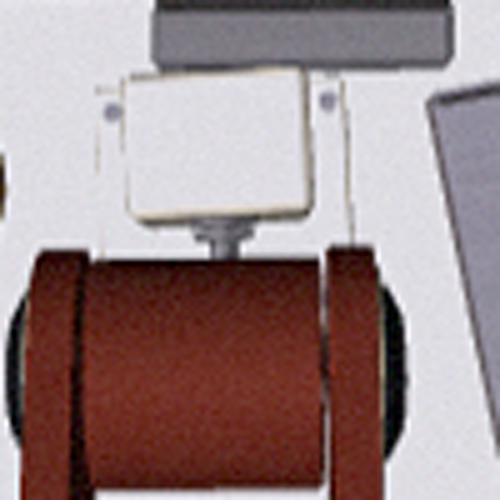

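The pull is a steady 12.5 N and the collar (223,233) is still at the block, within its play. I'll hold it here.

```bash
for k in 1 2; do python3 -m handwheel '{"offset":[[0,0,0],[0,0,0],[0,0,0],[0,0,0],[0,0,0],[0,0,0],[0,0,0],[0,0,0],[0,0,0],[0,0,0]],"roll":[0,0,0,0,0,0,0,0,0,0]}'; done
```

```text
t: 16.6
tool_pos: [0.5472, 0.085, 0.0886]
tool_rot: [-2.269, 2.166, -0.008]
contact_force: [12.0, 0.9, -8.7]
opening: 0.0001
t: 17.6
tool_pos: [0.5472, 0.085, 0.0886]
tool_rot: [-2.269, 2.166, -0.007]
contact_force: [13.3, 0.2, -8.6]
opening: 0.0002
```

Held for over 2 s. Now I'll release slowly towards the block, lift out and check.

```bash
python3 -m handwheel '{"offset":[[0.08,0,0],[0.16,0.01,0],[0.25,0.01,0],[0.35,0.015,0],[0.5,0.025,0],[0.65,0.03,0],[0.75,0.035,0],[0.75,0.035,0],[0.75,0.035,0],[0.75,0.035,0]],"roll":[0,0,0,0,0,0,0,0,0,0]}'
python3 -m handwheel '{"offset":[[0,0,0.4],[0,0,0.9],[0,0,1.5],[0,0,2.2],[0,0,2.9],[0,0,3.4],[-1,0,3.5],[-2,0,3.5],[-3,0,3.5],[-4,0,3.5]],"roll":[0,0,0,0,0,0,0,0,0,0]}'
python3 -m handwheel '{"offset":[[-0.5,0,0],[-0.5,-1,0],[-0.5,-2,0],[-0.5,-3,0],[-0.5,-4,0],[-0.5,-5,0],[-0.5,-5,0],[-0.5,-5,0],[-0.5,-5,0],[-0.5,-5,0]],"roll":[0,0,0,0,0,0,0,0,0,0]}'
python3 -c "
from h import *
d=snap('top','t5.png')
i=cv2.imread('pics/t5.png')
i=cv2.convertScaleAbs(i,alpha=1.8)
cv2.imwrite('pics/f5.png',i)
cv2.imwrite('pics/z5.png',cv2.resize(i[155:255,205:305],(600,600),interpolation=cv2.INTER_CUBIC))
a=cv2.imread('pics/top0.png').astype(int);b=cv2.imread('pics/t5.png').astype(int)
df=np.abs(a-b).max(2)>25
ys,xs=np.nonzero(df); print(len(xs)); print(sorted(set(zip((xs//20*20).tolist(),(ys//20*20).tolist()))))
print(ctrl.get_obs()['contact_force'])
"
```

```text
t: 18.6
tool_pos: [0.5747, 0.0865, 0.0884]
tool_rot: [2.273, -2.168, -0.0]
contact_force: [0.2, -0.2, -0.1]
opening: 0.0
t: 19.6
tool_pos: [0.4135, 0.0865, 0.2297]
tool_rot: [-2.272, 2.168, -0.001]
contact_force: [-1.3, -0.3, 1.0]
opening: -0.0
t: 20.6
tool_pos: [0.395, -0.1124, 0.2288]
tool_rot: [-2.275, 2.166, -0.001]
contact_force: [-0.0, 0.0, -0.8]
opening: 0.0002
8682
[(240, 200), (240, 220), (240, 240), (240, 360), (240, 380), (260, 220), (260, 240), (260, 360), (260, 380), (280, 360), (280, 380), (300, 360), (300, 380), (320, 300), (320, 320), (320, 340), (320, 360), (320, 380), (340, 280), (340, 300), (340, 320), (340, 340), (340, 360), (340, 380), (360, 280), (360, 300), (360, 320), (360, 340), (360, 360), (380, 300), (380, 320), (380, 340), (380, 360), (380, 380), (400, 300), (400, 320), (400, 340), (400, 360), (400, 380), (420, 320), (420, 340), (420, 360), (420, 380), (440, 320), (440, 340), (440, 360), (440, 380)]
[ 0.290912    0.80400288 -0.05476228]
```

View pics/z5.png

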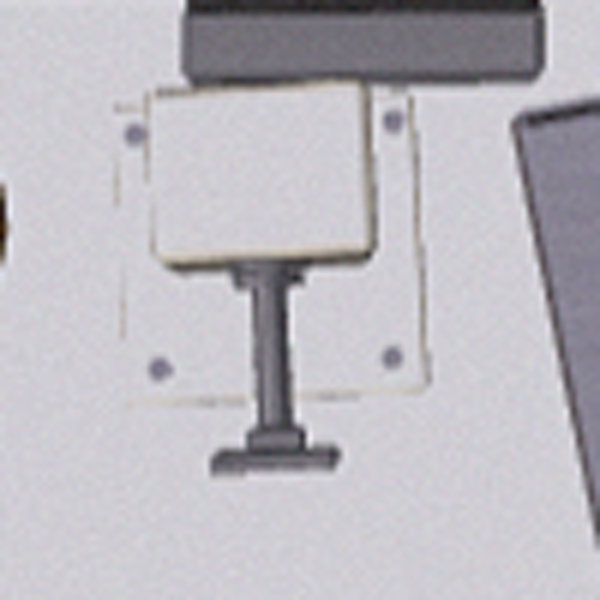

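View pics/f5.png

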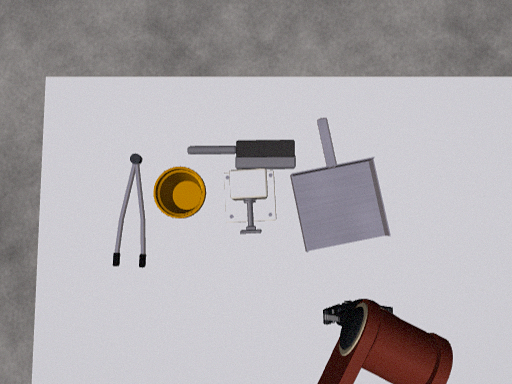

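The collar (270,275 in the zoom) is at the block and the bystanders haven't moved. The arm is clear, so I'll hand in.

```bash
python3 -c "
from station import ctrl
print(ctrl.finish_job())"
```

```text
the job is handed in; nothing more can be done
None
```

The hanger is snapped home, held under the pull test, and the job was handed in at about 21 s. `finish_job()` gave no verdict.

- **Push:** I pushed the plate in with the fingers shut. The push force rose to at least 7.6 N, then dropped to about 1 N as the hanger snapped in. Pressing about 4.5 mm further took the force back up to 8 N, and the top view showed the collar at the block.
- **Pull test:** I hooked behind the plate and pulled it straight out, holding about 12–13 N for just over 2 s. The highest reading I saw was 13.3 N. The collar stayed within the snap's play.
- **Last checks:** after I let go, the top picture showed the hanger still home, about 25 mm further in than at the start. The arm was clear and the contact force was within sensor noise. Comparing this picture with the first one showed change only at the hanger and the arm, so the pot, dustpan, broom and grabber had not moved.
- **Unexplained reading:** while pulling, the wrist also read about 9 N downward, probably friction or tilt at the contact. I put the pull at 12–13 N from the outward reading alone. No check failed.

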